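# Close and lock the filter cover of the dust unit

## Robot

A 6-joint arm with a two-finger parallel gripper is mounted at the origin on the work surface. World frame = base frame: x ahead of the robot, y to its left, z up, the work surface at z = 0. Lengths are in mm, angles in rad, forces in N, time in s.
With the tool pointing down it reaches from about 275 to 750 mm from the base axis. Payload 10.2 kg.
Tool frame: the origin (TCP) lies at the very end of the fingers, on their centre line; the grasp point (between the pads) lies 19 mm behind it (env.grip_point_offset is the distance from the TCP to the grasp point, in mm); x points along the fingers, z is the direction in which the jaws open and shut, and the axes are right-handed (so a half turn about x gives the same grasp; the last joint's range is limited). The gripper opens to 88 mm and grips with 3 to 60 N. Pads are 18 mm wide; open, the fingers measure 123 mm over their backs; the gripper's body (75 mm by 187 mm) begins 45 mm behind the grasp point.
Start: joints at [0.963, 0.313, 1.498, -0, 1.331, -0.223], TCP at [197.084, 486.61, 238.72] pointing down, gripper open.
Joint ranges: [-2.94, 2.94], [-0.97, 2.17], [0.19, 2.56], [-1.23, 4.37], [0.02, 3.11], [-2.88, 2.88]. Speed limits (rad/s): [2.39, 2.39, 3.01, 3.14, 3.14, 3.14].

## Interface

Orientations are given as a 3x3 rotation matrix whose columns are the frame's x, y, z axes.
In Python, from bench import env, vision, finder gives the robot as it stands. The module is installed in compiled form; this text tells all that it offers.
- The arm moves only by the shell command python3 -m inch 'ROWS' [FORCE]. ROWS is JSON, a list of rows, each a list of 5 numbers: the opening, from 0 (shut) to 1 (fully open), then the shift along the tool's x, y, z in m, then the turn about the tool's x in rad. A call has 1 to 10 rows; each row is the pose to reach, as a shift and turn from the pose measured when the call began, along the tool's axes at that moment; what a row does not reach only later rows make up. A row lasts 1/8 s, in which the tool goes at most 62.5 mm and 10.7 degrees, less where a joint would pass 70% of its speed; a pose out of reach is approached as far as the arm can. A call with a gripper value outside its range is refused whole. The fingers move at their own pace and stop on an object; FORCE is the grip in N (left out, the last holds). Time passes only in rows, so rows that repeat a pose let the fingers close. It gives the time, the measured TCP pose, the force and the opening at its end, in the units of the state.
- env.observe(): the state, without advancing time (a new reading comes with each control period).
- vision.capture(name): name is "scene" or "side" or "wrist"; returns (picture, depth): 420x560x3 uint8, blue, green, red; 420x560 float32, mm along the optical axis (not along the pixel's ray), 0 where there is no reading.
- vision.camera_info(name): a dict with "fx", "fy", "cx", "cy" (pixels), "rvec" (rotation vector, rad) and "tvec" (3), from world to camera coordinates, as OpenCV has them; the wrist camera has in their place "T_tool_cam" (4x4, takes a point from camera to tool coordinates, whose origin is the TCP and whose axes are the tool frame's). Camera axes: x right, y down, z forward; pixel columns grow to the right and rows downward; lengths in mm; the calibration is good to about 2 mm. A picture is of the moment at which its call begins: read the wrist's pose just before it. camera_info takes no time and is no camera call.
- env.close_job(): hands the job in, once; it reports no verdict.
Trained networks look in the newest picture that a camera, given by its name, has taken for a name from the list of things; names that differ only in an ending like _2 or _b are one class to them, and where a whole thing is asked for, a point or a joint stands for the part that bears it (a point fixed in the world has none). Each returns a list of dicts, best first, with "p" (0 to 1); they miss things now and then, are a little off and sometimes report something else, mostly with a low value. They report only what shows in the picture. A call takes as long as a camera call.
- finder.look_for(thing, camera): "location" ([x, y, z] in mm, in the coordinates of the camera as it stood for that picture, good to about 4 mm: the middle of the surface that is visible of it).
- finder.outline_of(thing, camera): "mask" (420x560 bool, what is visible of it).
- finder.landmark_of(thing, camera): "location" ([x, y, z] in mm, in the coordinates of the camera as it stood for that picture, good to about 4 mm: a listed point, or the origin of a listed thing).
The state is a dict: "time": time; "joint_pos": joint angles; "qvel": joint speeds; "tau": joint torques, N m; "eef_pos": TCP position; "ee_rot": TCP orientation; "force": force on the tool from outside, world axes, zero at the start; "wrist_torque": the same for the moment, N m; "width": opening from 0.0 (shut) to 1.0 (fully open).
Only numpy, scipy, OpenCV 4.12 (cv2) and the standard library are available. Lean on these libraries where they do the work, as an engineer would, in place of code of your own. Each camera call takes 0.05 s, during which the arm holds its last target.

## Task

Close the blue dust-filter unit: with the fingertips, push its cream cover at the black front edge away from you until it is fully home against its stop. Then set a fingertip in the slot of each of the two quarter-turn fasteners on the cover and turn it a full quarter turn to its end stop, so that both orange tongues point outwards into the side rails and the cover is locked. Pick nothing up, leave everything else on the table and on the unit where it is, and finish clear of it all.

Things in the scene. Friction and masses are not known exactly. Their poses are not given: they have to be found in the camera images.
- panel_edge (a point): Middle of the front (near) face of the sliding cover: a cream slab 160 x 258 mm, 14 mm thick, with a black rubber front edge, its top 85 mm and underside 71 mm above the table. At least 20 mm of the unit's deck (70 mm above the table) lies free before it. x axis: sliding direction away from the robot (the way to push); y left along the edge; z up. The middle 160 mm of the face is free to push.
- panel (a joint): How far the cover stands open, in m: 0 = fully home against its stop at the far end; grows as it comes towards the robot, limit 0.085. Starts at 0.045 to 0.075. It slides level with about 3 N of friction plus 10 N per m/s, has no spring and stays where it is left. The fasteners ride on it.
- fast_left_slot (a point): Left fastener, a dial 80 mm across, vertical axis 85 mm left of the cover's middle and 70 mm behind its front face. This point: on the axis, on the slot floor, 96 mm above the table. The slot, 34 mm wide, 16 deep, open above and at both ends, crosses the dial between grey cheeks (tops at 112 mm). x axis along the slot towards the orange tongue (12 mm wide, tip 58 mm out, 6 mm below the floor).
- fast_left (a joint): Turn of the left fastener, rad. 0 = open: slot in the sliding direction, tongue away from the robot. Turns COUNTERCLOCKWISE from above to 1.571 = locked at its end stop, tongue pointing left in the rail's gap. Starts at 0 to 0.25. Friction 0.06 N m, no spring. A closed fingertip in the slot some 24 mm off the axis turns it by pushing a cheek round. With the cover open, the rail blocks it.
- fast_right_slot (a point): Right (-y) fastener: the same as the left one, with its axis 85 mm right of the cover's middle line; centre of its slot's floor, 96 mm above the table, x axis along the slot towards the orange tongue, z up.
- fast_right (a joint): Turn of the right fastener in rad: 0 = open, tongue pointing away from the robot; turns CLOCKWISE seen from above up to 1.571 = locked, at its end stop, tongue pointing right into the gap of the right rail. Otherwise like the left one. A turned fastener is held by its friction alone: do not pull the cover back afterwards.
- unit: Blue dust-filter unit, fixed: 355 x 330 mm, deck 70 mm high. Origin on the table, midway between the fastener axes as they stand when the cover is home; x along the slide away from the robot, y left; it spans x -165 to 190 mm. Steel side rails 18 mm thick at y = +-142 mm rise 25 mm above the deck, each with a gap from x = -9 to 45 mm for the tongue; a stop bar behind the cover rises 22 mm.
- tin_cream: Cream paint tin, 90 mm across, 100 mm high, loose; origin at the centre of its underside. Leave alone.
- tin_blue: Blue paint tin, 84 mm across, 80 mm high, loose; origin at the centre of its underside. Leave alone.
- brush: Paint brush 200 mm long lying on the table, loose; origin under its middle. Leave alone.
- moulding_blue: Light blue moulding sample, 160 by 70 by 22 mm, loose; origin at the centre of its underside. Leave alone.
- moulding_grey: Grey moulding sample, 160 by 70 by 22 mm, loose; origin at the centre of its underside. Leave alone.
- jar: Small amber jar with white lid, 50 mm across, 60 mm high, standing loose on the unit's ledge behind the stop bar; origin at the centre of its underside. Leave alone.
- sanding_block: Cork sanding block 50 by 80 by 28 mm lying loose on the unit's ledge behind the stop bar; origin at the centre of its underside. Leave alone.

How it is judged:
By the outcome, as a careful person would: the job done as asked, in the order asked, and still so for the second after the job is handed in, with the robot touching nothing.
It also fails if it takes over 53 s, if anything falls off the work surface, if the arm or the gripper's body presses on something with over 40 N, if the wrist force passes 120 N, or if a joint passes its speed limit or range.

## Working session

There is one attempt and no reset: what is moved stays moved. The work goes in short steps, Python scripts to look and compute and a shell command to move; the robot and the scene stay as the last step left them, time stands still between calls to the robot, and variables do not carry over. Pictures are saved under pics/ and viewed, and the job is handed in when it is done.

```bash
mkdir -p pics; cat > h.py <<'E'
import numpy as np, cv2
from bench import env, vision, finder
def T_wc(name):
    i=vision.camera_info(name)
    if 'rvec' in i:
        R,_=cv2.Rodrigues(np.array(i['rvec'],float)); t=np.array(i['tvec'],float).reshape(3)
        T=np.eye(4);T[:3,:3]=R.T;T[:3,3]=-R.T@t;return T
    s=env.observe();T=np.eye(4);T[:3,:3]=np.array(s['ee_rot']);T[:3,3]=s['eef_pos']
    return T@np.array(i['T_tool_cam'])
def world(name,p,T=None):
    T=T_wc(name) if T is None else T
    return T[:3,:3]@np.array(p)+T[:3,3]
E
cat > look.py <<'E'
from h import *
import sys
np.set_printoptions(precision=1,suppress=True)
for c in ['scene','side']:
    im,d=vision.capture(c); cv2.imwrite(f'pics/{c}_{sys.argv[1]}.png',im); np.savez(f'pics/{c}_{sys.argv[1]}.npz',im=im,d=d)
    for n in ['panel_edge','fast_left_slot','fast_right_slot','unit']:
        for r in finder.landmark_of(n,c)[:2]: print(c,n,round(r['p'],2),world(c,r['location']))
s=env.observe();print(s['time'],s['eef_pos'],s['force'],s['width']);print(np.array(s['ee_rot']))
E
python3 look.py a
```

```text
scene panel_edge 0.65 [561.6 -15.1  97.7]
scene panel_edge 0.57 [471.8  43.4  79.9]
scene fast_left_slot 0.92 [512.2 148.6  95.7]
scene fast_right_slot 0.59 [562.9 -17.8  96.6]
scene unit 0.76 [607.8  88.9   2.1]
side panel_edge 0.66 [473.8  43.2  80.6]
side fast_left_slot 0.64 [516.  147.   97.6]
side fast_right_slot 0.98 [562.8 -16.8  95.1]
side fast_right_slot 0.67 [760.1  79.7  68.8]
side unit 0.95 [611.3  86.3  -0. ]
0.5 [197.1 486.6 238.7] [0.4 1.  0.2] 0.9975208571226906
[[-0.  -0.9  0.4]
 [-0.   0.4  0.9]
 [-1.   0.  -0. ]]
```

View pics/scene_a.png

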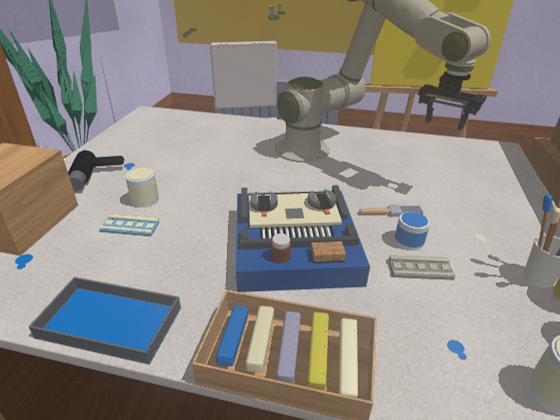

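View pics/side_a.png

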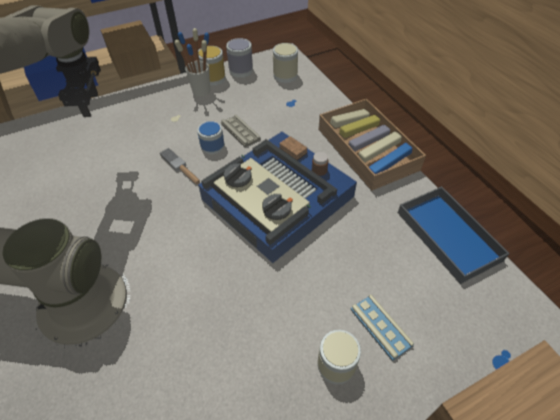

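```bash
python3 - <<'E'
from h import *
np.set_printoptions(precision=4,suppress=True)
s=env.observe();print(np.array(s['ee_rot']),s['eef_pos'],s['joint_pos'])
L=np.array([514,147.8]);R=np.array([562.8,-17.2]);d=L-R;print(np.linalg.norm(d));y=d/np.linalg.norm(d);x=np.array([y[1],-y[0]]);M=(L+R)/2
print(x,y,np.degrees(np.arctan2(x[1],x[0])),M,M-70*x)
for u in ([607.8,88.9],[611.3,86.3]): print((np.array(u)-M)@x,(np.array(u)-M)@y)
E
```

```text
[[-0.0001 -0.9269  0.3753]
 [-0.0001  0.3753  0.9269]
 [-1.      0.     -0.0001]] [197.0689 486.5956 238.6754] [ 0.9626  0.3129  1.4978  0.      1.331  -0.2234]
172.06522019280942
[0.9589 0.2836] [-0.2836  0.9589] 16.475981916780807 [538.4  65.3] [471.2743  45.4471]
73.24362230715732 2.948184411885014
75.86251297835197 -0.5377030866337996
```

The scene view shows the unit at about (297,235), with the cover open towards the robot. The dials are at about (263,200) and (321,199) and the jar at (281,247). The side view agrees: dials at (237,174) and (278,207). Unit yaw is about 16.5° and the opening about 73 mm.

Next I'll work out the approach to the front edge.

```bash
cat > delta.py <<'E'
from h import *
import sys
# delta.py X Y Z yawdeg : tool shift (m) and turn
def delta(p,yaw):
    s=env.observe();R=np.array(s['ee_rot']);d=R.T@(np.array(p,float)-np.array(s['eef_pos']))/1000
    y0=np.arctan2(R[1,2],R[0,2]);t=-(np.radians(yaw)-y0);t=(t+np.pi)%(2*np.pi)-np.pi
    return np.round(d,4),round(t,3)
if __name__=='__main__': print(*delta([float(v) for v in sys.argv[1:4]],float(sys.argv[4])))
E
python3 delta.py 420 30 200 16.5
```

```text
[ 0.0387 -0.378  -0.3395] 0.898
```

```bash
python3 -m inch '[[0,0,-0.042,-0.038,0.1],[0,0,-0.084,-0.076,0.2],[0,0.005,-0.126,-0.113,0.3],[0,0.01,-0.168,-0.151,0.4],[0,0.015,-0.21,-0.189,0.5],[0,0.02,-0.252,-0.226,0.6],[0,0.025,-0.294,-0.264,0.7],[0,0.03,-0.336,-0.302,0.8],[0,0.039,-0.378,-0.34,0.9],[0,0.039,-0.378,-0.34,0.9]]' 20
cat > wl.py <<'E'
from h import *
import sys
np.set_printoptions(precision=1,suppress=True)
T=T_wc('wrist'); im,d=vision.capture('wrist'); cv2.imwrite(f'pics/w_{sys.argv[1]}.png',im); np.savez(f'pics/w_{sys.argv[1]}.npz',im=im,d=d,T=T)
for n in sys.argv[2:]:
    for r in finder.landmark_of(n,'wrist')[:2]: print(n,round(r['p'],2),world('wrist',r['location'],T))
s=env.observe();print(s['time'],s['eef_pos'],s['force'],s['width'])
E
python3 wl.py a panel_edge fast_left_slot fast_right_slot
```

```text
time: 1.75
eef_pos: [420.6, 26.9, 199.1]
ee_rot: [[-0.001, -0.277, 0.961], [-0.0, 0.961, 0.277], [-1.0, 0.0, -0.001]]
force: [-0.0, 0.3, -0.4]
width: 0.006
panel_edge 0.61 [477.   47.9  75.5]
fast_left_slot 0.75 [517.1 149.4  96.5]
fast_right_slot 0.8 [567.6 -14.9  94.6]
1.95 [419.4  30.5 199.9] [-0.6 -0.2 -1. ] 0.0022747861052657527
```

View pics/w_a.png

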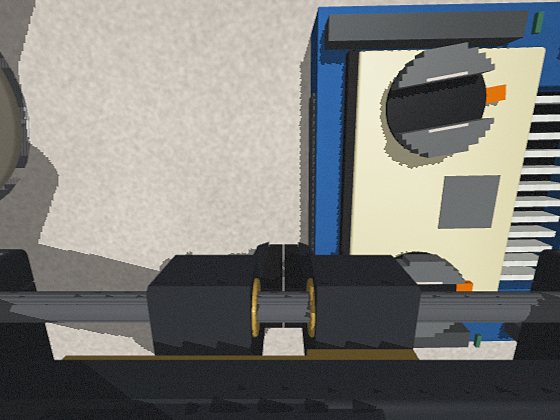

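The wrist view shows the black front edge at about column 350, the left dial at (440,100) and the right dial at about (430,270), partly hidden. The arm was still settling, so I'll retake it and fit the front edge from depth.

```bash
cat > fit.py <<'E'
from h import *
import sys
np.set_printoptions(precision=2,suppress=True)
def pts(cam,im,d,T):
    i=vision.camera_info(cam);v,u=np.mgrid[:420,:560];
    P=np.stack([(u-i['cx'])/i['fx']*d,(v-i['cy'])/i['fy']*d,d],-1)
    return P@T[:3,:3].T+T[:3,3]
if __name__=='__main__':
    T=T_wc('wrist');im,d=vision.capture('wrist');W=pts('wrist',im,d,T)
    m=(d>0)&(abs(W[...,2]-85)<4)
    th=np.radians(16.5);x=np.array([np.cos(th),np.sin(th)]);y=np.array([-x[1],x[0]])
    Q=W[m];print(m.sum(),np.median(Q[:,2]))
    a=Q[:,:2]@x;b=Q[:,:2]@y
    bins=np.arange(b.min(),b.max(),3);L=[]
    for k in bins:
        s=(b>=k)&(b<k+3)
        if s.sum()>20: L.append((k+1.5,np.percentile(a[s],1)))
    L=np.array(L);
    w=np.ones(len(L),bool)
    for _ in range(5):
        c=np.polyfit(L[w,0],L[w,1],1);r=L[:,1]-np.polyval(c,L[:,0]);w=abs(r)<2
    print('b',L[w,0].min(),L[w,0].max(),w.sum(),len(L),'yaw',16.5-np.degrees(np.arctan(c[0])),'edge a at b: ',c,np.median(L[w,1]))
    # outline of grey cheeks: z 110..114
    for z0,z1,nm in((108,116,'cheek'),):
        m2=(d>0)&(W[...,2]>z0)&(W[...,2]<z1);Q2=W[m2]
        for sg,nm2 in((1,'L'),(-1,'R')):
            bb=Q2[:,:2]@y; aa=Q2[:,:2]@x; s=(sg*(bb+90)>0) & (aa>450)
            if s.sum()>50: print(nm,nm2,s.sum(),aa[s].min(),aa[s].max(),bb[s].min(),bb[s].max())
    print('Expect front edge a', np.array([472,45])@x,'b',np.array([472,45])@y)
E
python3 fit.py; python3 wl.py b panel_edge fast_left_slot fast_right_slot
```

```text
28740 85.12904447785735
b -137.5245748411484 36.47542515885161 59 78 yaw 17.529591198858338 edge a at b:  [ -0.02 465.15] 466.1712873833124
cheek L 4521 496.68012187976586 572.8580743094816 -46.59550756298646 34.954434935567356
cheek R 1571 519.1831098290232 572.1282229881286 -215.33606835862545 -135.7546575081455
Expect front edge a 465.34360536946366 b -90.90835463118279
panel_edge 0.67 [477.1  48.5  73.9]
fast_left_slot 0.9 [515.6 146.6  95.1]
fast_right_slot 0.7 [564.6 -15.3  94.6]
2.2 [419.7  30.2 199.9] [ 0.3 -0.5  0. ] 0.007316989256885915
```

```bash
python3 delta.py 433.4 33.2 77 16.8
```

```text
[ 0.1229 -0.001   0.014 ] -0.006
```

```bash
python3 -m inch '[[0,0.05,-0.001,0.014,-0.01],[0,0.1,-0.001,0.014,-0.01],[0,0.123,-0.001,0.014,-0.01],[0,0.123,-0.001,0.014,-0.01],[0,0.123,-0.001,0.024,-0.01],[0,0.123,-0.001,0.032,-0.01],[0,0.123,-0.001,0.04,-0.01],[0,0.123,-0.001,0.05,-0.01]]'; python3 look.py b | tail -5
```

```text
time: 3.2
eef_pos: [468.2, 43.6, 77.2]
ee_rot: [[-0.0, -0.293, 0.956], [-0.0, 0.956, 0.293], [-1.0, -0.0, -0.0]]
force: [-3.8, -0.2, 3.5]
width: 0.006
side unit 0.62 [609.1  86.7   1.8]
3.7 [467.9  43.4  76.9] [-0.7 -0.2 -0.2] 0.007008466872702697
[[ 0.  -0.3  1. ]
 [-0.   1.   0.3]
 [-1.  -0.   0. ]]
```

View pics/side_b.png

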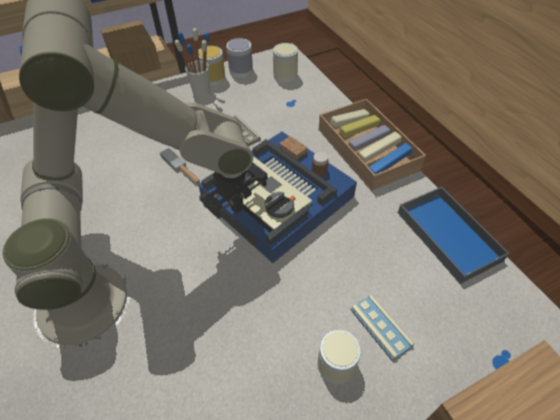

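The side view shows the gripper behind the cover's front edge at about (235,190), and the −3.8 N reading matches the cover's friction. I'll keep pushing.

```bash
python3 -m inch '[[0,0,0,0.008,0],[0,0,0,0.018,0],[0,0,0,0.028,0],[0,0,0,0.036,0],[0,0,0,0.044,0],[0,0,0,0.05,0],[0,0,0,0.054,0],[0,0,0,0.056,0]]'
```

```text
time: 4.7
eef_pos: [521.5, 59.9, 76.8]
ee_rot: [[0.0, -0.293, 0.956], [0.0, 0.956, 0.293], [-1.0, 0.0, 0.0]]
force: [-2.9, 0.9, -0.2]
width: 0.004
```

```bash
python3 -m inch '[[0,0,0,0.003,0],[0,0,0,0.006,0],[0,0,0,0.009,0],[0,0,0,0.009,0]]'
```

```text
time: 5.2
eef_pos: [527.9, 62.0, 76.8]
ee_rot: [[-0.007, -0.294, 0.956], [-0.001, 0.956, 0.294], [-1.0, 0.001, -0.007]]
force: [-17.4, -4.6, 9.4]
width: 0.004
```

```bash
python3 -m inch '[[0,0,0,0.002,0],[0,0,0,0.004,0],[0,0,0,0.004,0]]'
```

```text
time: 5.58
eef_pos: [527.9, 62.0, 76.8]
ee_rot: [[-0.018, -0.294, 0.955], [-0.004, 0.956, 0.294], [-1.0, 0.002, -0.018]]
force: [-27.7, -9.3, 17.9]
width: 0.006
```

It's on the hard stop. The TCP didn't move while the force rose from 18 to 29 N. I'll back off, lift and look.

```bash
python3 -m inch '[[0,0,0,-0.03,0],[0,0,0,-0.05,0],[0,-0.06,0,-0.05,0],[0,-0.11,0,-0.05,0],[0,-0.12,0.04,-0.06,0],[0,-0.12,0.04,-0.06,0],[0,-0.12,0.04,-0.06,0]]'
sed -i 's/472,45/540,65/' fit.py; python3 fit.py; python3 wl.py c panel_edge fast_left_slot fast_right_slot; python3 look.py c
```

```text
time: 6.45
eef_pos: [461.5, 82.6, 197.8]
ee_rot: [[-0.017, -0.295, 0.955], [-0.004, 0.956, 0.295], [-1.0, 0.001, -0.017]]
force: [0.1, -0.1, 0.5]
width: 0.004
25298 85.13731088488814
b -135.45996593262822 32.54003406737178 7 82 yaw 38.19707408353345 edge a at b:  [ -0.4  547.76] 597.3742480795765
cheek L 4212 567.3168263658565 644.6449714201045 -46.02739991490928 35.94940192748703
cheek R 532 588.6204090016639 643.8917145102153 -193.39316061412035 -151.37927799699435
Expect front edge a 536.2236542345792 b -90.90835463118279
panel_edge 0.76 [539.9  65.1  79.6]
fast_left_slot 0.88 [584.3 167.9  96.8]
fast_right_slot 0.76 [633.3   8.3  96.5]
6.7 [461.2  82.5 197.5] [ 0.3 -0.6 -0.5] 0.00699389389604007
scene panel_edge 0.86 [539.5  64.3  79.3]
scene fast_left_slot 0.59 [577.  171.6  97.8]
scene fast_right_slot 0.88 [630.    4.3  94.8]
scene fast_right_slot 0.44 [541.4  63.5  78.4]
scene unit 0.84 [606.7  88.1   0.4]
side panel_edge 0.67 [540.5  65.1  81.8]
side fast_left_slot 0.79 [585.2 168.7  99.5]
side fast_right_slot 0.57 [633.2   5.3  97.8]
side unit 0.86 [610.6  88.2   4.7]
7.2 [460.9  83.  197.9] [ 0.2  0.  -0.6] 0.008015173430846368
[[-0.  -0.3  1. ]
 [-0.   1.   0.3]
 [-1.   0.  -0. ]]
```

View pics/w_c.png

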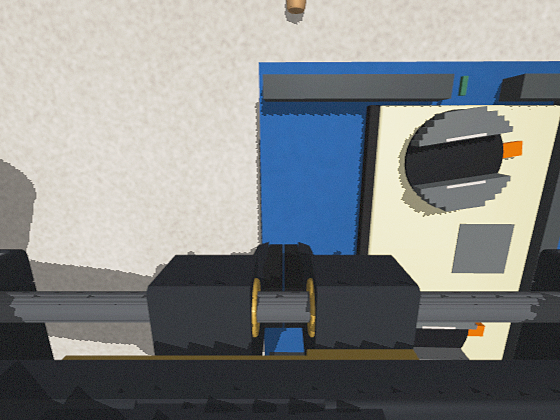

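View pics/scene_c.png

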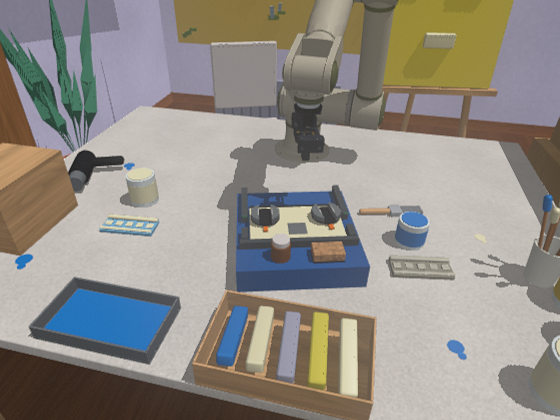

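The wrist view shows the cover home, with the gap before the black edge (column 365) now wide. The left dial is at (455,160) with its tongue at (512,149), slightly CCW. The right tongue is at (475,330). Next I'll measure the tongue angles.

```bash
cat > ori.py <<'E'
from h import *
from fit import pts
import sys
L=np.array([584,168.]);R=np.array([633.1,5.3]);yaw=16.8
def run(c,im,d,T):
    W=pts(c,im,d,T);h=cv2.cvtColor(im,cv2.COLOR_BGR2HSV)
    m=(h[...,0]>5)&(h[...,0]<18)&(h[...,1]>190)&(h[...,2]>120)&(d>0)&(abs(W[...,2]-88)<9)
    for A,n in((L,'L'),(R,'R')):
        D=W[...,:2]-A;s=m&(np.hypot(D[...,0],D[...,1])<75)&(np.hypot(D[...,0],D[...,1])>35)
        if s.sum()>4:
            q=D[s].mean(0);print(c,n,s.sum(),'r',np.hypot(*q).round(1),'rel ang deg',(np.degrees(np.arctan2(q[1],q[0]))-yaw).round(1),'z',W[s][:,2].mean().round(1))
if __name__=='__main__':
    t=sys.argv[1]
    for c,f in(('wrist','w'),('scene','scene'),('side','side')):
        try: z=np.load(f'pics/{f}_{t}.npz')
        except Exception: continue
        run(c,z['im'],z['d'],z['T'] if c=='wrist' else T_wc(c))
E
python3 ori.py c
```

```text
wrist L 270 r 48.0 rel ang deg 10.0 z 92.2
wrist R 136 r 50.4 rel ang deg -0.3 z 91.9
scene R 6 r 47.4 rel ang deg -1.1 z 93.0
```

Left is about 10° open and right about 0°. I'll hover over the near side of the left slot.

```bash
python3 delta.py 562.6 157.2 132 26.8
```

```text
[0.0638 0.0409 0.1202] -0.169
```

```bash
python3 -m inch '[[0,0.01,0.015,0.045,-0.06],[0,0.03,0.03,0.09,-0.12],[0,0.05,0.041,0.12,-0.17],[0,0.064,0.041,0.12,-0.17],[0,0.064,0.041,0.12,-0.17],[0,0.064,0.041,0.12,-0.17]]'; python3 wl.py d fast_left_slot; python3 delta.py 562.6 157.2 101 26.8
```

```text
time: 7.95
eef_pos: [562.3, 156.8, 132.9]
ee_rot: [[-0.016, -0.451, 0.892], [-0.004, 0.892, 0.451], [-1.0, 0.004, -0.016]]
force: [0.6, -0.0, 0.5]
width: 0.002
fast_left_slot 0.81 [586.2 169.   95. ]
8.05 [562.5 156.9 133. ] [-0.1  0.5 -0.1] 0.0027388356310720104
[0.032  0.0001 0.0007] 0.001
```

View pics/w_d.png

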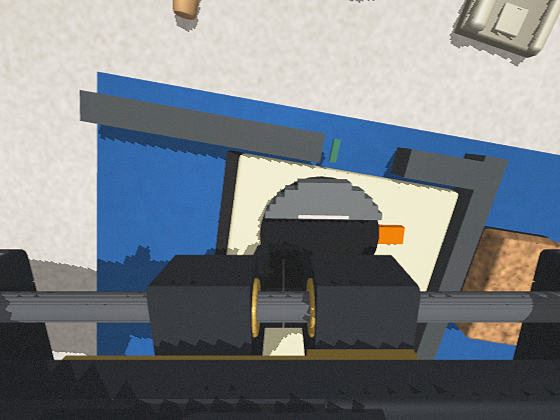

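The wrist view shows the slot level in the picture, lined up with the jaws. The far cheek's edge is at row 218 and the fingertips sit in the slot's near half at about (284,240). I'll lower into it.

```bash
python3 -m inch '[[0,0.012,0,0.001,0],[0,0.024,0,0.001,0],[0,0.032,0,0.001,0],[0,0.032,0,0.001,0]]'
cat > arc.py <<'E'
from h import *
import sys
# side, phis..., lat, rad
A={'L':np.array([584.5,168.2]),'R':np.array([633.1,5.3])}[sys.argv[1]];sg=1 if sys.argv[1]=='L' else -1
s=env.observe();R0=np.array(s['ee_rot']);p0=np.array(s['eef_pos']);y0=np.arctan2(R0[1,2],R0[0,2])
for a in sys.argv[2:]:
    ph,lat,z=[float(v) for v in a.split(',')]
    w=np.radians(16.8+sg*ph);sx=np.array([np.cos(w),np.sin(w)]);sy=np.array([-sx[1],sx[0]])
    q=A-24*sx-sg*lat*sy
    d=R0.T@(np.r_[q,z]-p0)/1000;t=(-(w-y0)+np.pi)%(2*np.pi)-np.pi
    print([0]+[round(float(v),3) for v in d]+[round(float(t),2)])
E
python3 arc.py L 10,4,101 15,8,101 24,8,101 33,8,101 42,8,101 50,8,101 50,8,101
```

```text
time: 8.55
eef_pos: [562.5, 157.2, 100.1]
ee_rot: [[-0.017, -0.451, 0.892], [-0.004, 0.892, 0.451], [-1.0, 0.005, -0.017]]
force: [0.4, 0.8, -0.2]
width: 0.008
[0, -0.001, -0.004, 0.001, 0.0]
[0, -0.001, -0.01, 0.001, -0.09]
[0, -0.001, -0.014, 0.003, -0.24]
[0, -0.001, -0.017, 0.006, -0.4]
[0, -0.001, -0.02, 0.008, -0.56]
[0, -0.001, -0.022, 0.011, -0.7]
[0, -0.001, -0.022, 0.011, -0.7]
```

```bash
python3 -m inch '[[0,-0.001,-0.004,0.001,0],[0,-0.001,-0.01,0.001,-0.09],[0,-0.001,-0.014,0.003,-0.24],[0,-0.001,-0.017,0.006,-0.4],[0,-0.001,-0.02,0.008,-0.56],[0,-0.001,-0.022,0.011,-0.7],[0,-0.001,-0.022,0.011,-0.7]]'; python3 wl.py e;python3 ori.py e; python3 arc.py L 58,8,101 66,8,101 74,8,101 82,8,101 90,8,101 90,10,101 90,12,101
```

```text
time: 9.43
eef_pos: [581.2, 144.8, 101.3]
ee_rot: [[-0.02, -0.921, 0.389], [0.0, 0.39, 0.921], [-1.0, 0.019, -0.008]]
force: [-8.1, 11.3, 5.0]
width: 0.008
9.475 [581.2 144.8 101.3] [-6.4 12.4  4.6] 0.0034404975515710126
wrist L 619 r 48.3 rel ang deg 54.1 z 91.9
[0, 0.0, -0.005, 0.0, -0.14]
[0, 0.0, -0.008, 0.002, -0.28]
[0, 0.0, -0.011, 0.004, -0.42]
[0, 0.0, -0.013, 0.007, -0.55]
[0, -0.0, -0.015, 0.009, -0.69]
[0, -0.0, -0.017, 0.011, -0.69]
[0, -0.0, -0.019, 0.012, -0.69]
```

View pics/w_e.png

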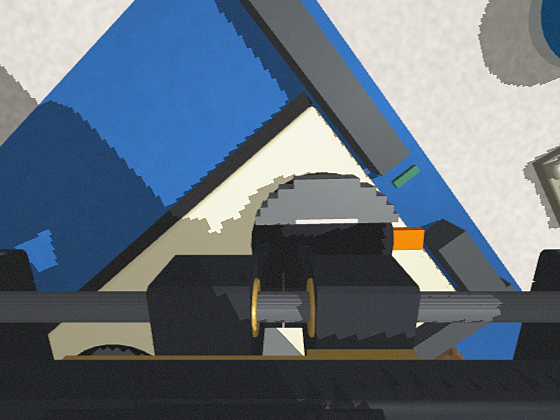

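The tongue is at 54°, but the force is 13 N and the tool sits 2.5 mm short. In the picture the tongue tip (424,232) lies close to the far rail's corner (428,224). Before forcing anything, I'll measure the gap against the tongue.

```bash
python3 - <<'E'
from h import *
from fit import pts
np.set_printoptions(precision=1,suppress=True)
z=np.load('pics/w_e.npz');im,d,T=z['im'],z['d'],z['T'];W=pts('wrist',im,d,T)
A=np.array([584.5,168.2]);w=np.radians(16.8);x=np.array([np.cos(w),np.sin(w)]);y=np.array([-x[1],x[0]])
D=W[...,:2]-A;a=D@x;b=D@y;Z=W[...,2]
h=cv2.cvtColor(im,cv2.COLOR_BGR2HSV)
g=(d>0)&(h[...,1]<60)&(abs(Z-95)<3)&(abs(b-57)<25)
for lo in range(-160,120,10):
    s=g&(a>=lo)&(a<lo+10); print(lo,s.sum(),b[s].min().round(1) if s.any() else'',b[s].max().round(1) if s.any() else '',a[s].min().round(1) if s.any() else'',a[s].max().round(1) if s.any() else '')
o=(h[...,0]>5)&(h[...,0]<18)&(h[...,1]>190)&(d>0)&(abs(Z-90)<6)
print('tongue a',a[o].min(),a[o].max(),'b',b[o].min(),b[o].max())
# black edge of cover & green marker
gr=(h[...,0]>50)&(h[...,0]<85)&(h[...,1]>80)&(d>0);gr[:120]=0
print('green',gr.sum(),a[gr].mean(),b[gr].mean(),Z[gr].mean())
cr=(d>0)&(abs(Z-85)<2.5)&(h[...,1]<90)&(abs(b)<140)
print('cover a min max pct',np.percentile(a[cr],[0.2,1,99,99.8]))
cv2.imwrite('pics/zoom_e.png',cv2.resize(im[150:300,330:530],None,fx=4,fy=4,interpolation=cv2.INTER_NEAREST))
E
```

```text
-160 0    
-150 0    
-140 0    
-130 0    
-120 250 46.8 56.9 -118.8 -110.0
-110 815 46.7 65.0 -109.9 -100.0
-100 916 46.9 65.1 -100.0 -90.0
-90 863 47.1 64.9 -90.0 -80.0
-80 839 47.0 65.1 -80.0 -70.0
-70 803 47.2 65.1 -70.0 -60.0
-60 774 47.1 65.1 -60.0 -50.0
-50 747 47.3 65.2 -50.0 -40.0
-40 712 47.3 65.1 -40.0 -30.0
-30 707 32.1 65.3 -30.0 -20.0
-20 510 37.0 65.3 -20.0 -11.9
-10 1 41.0 41.0 -8.0 -8.0
0 7 32.2 33.4 8.5 9.9
10 79 32.0 36.7 10.1 18.2
20 0    
30 0    
40 515 47.9 65.8 41.3 50.0
50 519 48.0 65.8 50.1 59.9
60 503 48.1 65.8 60.0 70.0
70 454 48.1 66.1 70.0 79.9
80 180 55.0 69.0 80.1 90.0
90 61 32.0 69.8 90.0 99.9
100 71 32.0 45.7 100.0 104.8
110 0    
tongue a 18.607195412749938 37.947203969830646 b 28.761238515907717 48.327643382248446
green 334 -9.348175113759568 37.94942749242018 109.52105417875315
cover a min max pct [-112.1  -72.2   77.1   91.2]
```

View pics/zoom_e.png

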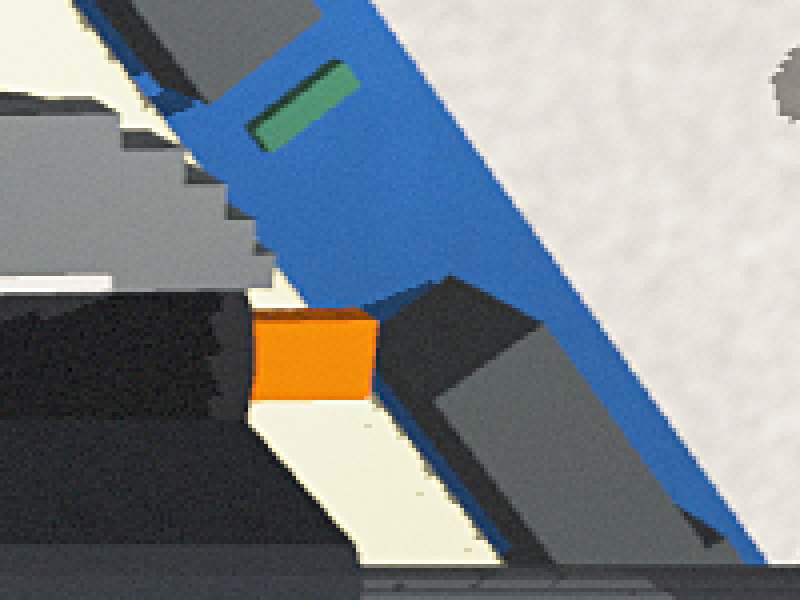

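The rail gap spans −12 to +41 mm about my assumed axis. The cover is therefore truly home, and my axis estimate was about 3 mm too far forward. The tongue has clearance. The likely cause is friction locking: the tool yaw lags the slot, so the finger's inner corner pushes close to the axis. I'll correct the axis and let the tool yaw lead the slot.

```bash
sed -i "s/584.5,168.2/581.7,167.4/;s/633.1,5.3/630.8,4.7/;s/sy=np.array(\[-sx\[1\],sx\[0\]\])/sy=np.array([-sx[1],sx[0]]);lead=np.radians(sg*float(__import__('os').environ.get('LEAD','5')))/;s/q=A-24/q=A-26/;s/(-(w-y0)/(-(w+lead-y0)/" arc.py; python3 arc.py L 50,6,101 55,7,101 61,8,101 67,8,101 73,8,101 79,8,101 85,8,101 90,8,101 90,9,101
```

```text
[0, 0.0, 0.002, -0.005, -0.08]
[0, 0.0, -0.001, -0.004, -0.17]
[0, 0.0, -0.004, -0.003, -0.28]
[0, 0.0, -0.007, -0.002, -0.38]
[0, 0.0, -0.009, 0.0, -0.48]
[0, 0.0, -0.011, 0.002, -0.59]
[0, 0.0, -0.013, 0.004, -0.69]
[0, -0.0, -0.014, 0.006, -0.78]
[0, -0.0, -0.015, 0.007, -0.78]
```

```bash
python3 -m inch '[[0,0,0.002,-0.005,-0.08],[0,0,-0.001,-0.004,-0.17],[0,0,-0.004,-0.003,-0.28],[0,0,-0.007,-0.002,-0.38],[0,0,-0.009,0,-0.48],[0,0,-0.011,0.002,-0.59],[0,0,-0.011,0.002,-0.59]]'; sed -i 's/^L=.*/L=np.array([581.7,167.4]);R=np.array([630.8,4.7]);yaw=16.8/' ori.py; python3 wl.py f;python3 ori.py f; python3 arc.py L 79,8,101 85,8,101 90,8,101 90,9,101 90,10,101
```

```text
time: 10.35
eef_pos: [592.4, 142.2, 101.4]
ee_rot: [[-0.019, -0.982, -0.187], [0.0, -0.187, 0.982], [-1.0, 0.019, 0.004]]
force: [0.2, -0.2, -0.6]
width: 0.006
10.4 [592.3 142.3 101.3] [-0.7 -0.8 -0.5] 0.008316922821448042
wrist L 525 r 49.0 rel ang deg 81.0 z 92.1
wrist R 288 r 53.1 rel ang deg 0.7 z 91.4
[0, 0.0, 0.0, 0.0, -0.0]
[0, 0.0, -0.003, 0.001, -0.11]
[0, 0.0, -0.005, 0.002, -0.19]
[0, 0.0, -0.006, 0.002, -0.19]
[0, 0.0, -0.007, 0.002, -0.19]
```

View pics/w_f.png

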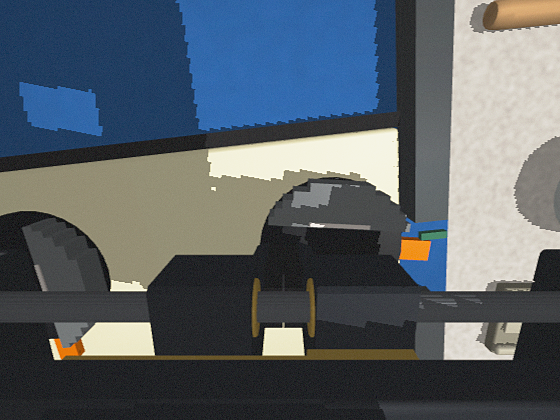

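The left dial is at 81° and the force is zero. The tongue at (415,249) is entering the rail gap near the green mark at (433,235). Now I'll finish it to the stop.

```bash
python3 -m inch '[[0,0,-0.003,0.001,-0.11],[0,0,-0.005,0.002,-0.15],[0,0,-0.007,0.002,-0.15],[0,0,-0.008,0.002,-0.15],[0,0,-0.008,0.002,-0.15]]'; python3 wl.py g;python3 ori.py g
```

```text
time: 11.02
eef_pos: [597.5, 145.0, 101.0]
ee_rot: [[-0.026, -0.944, -0.328], [-0.001, -0.328, 0.945], [-1.0, 0.025, 0.007]]
force: [-14.5, -5.5, 6.6]
width: 0.005
11.075 [597.5 145.  101. ] [-14.4  -5.1   7. ] 0.002782730352692731
wrist L 406 r 47.8 rel ang deg 91.0 z 92.0
wrist R 9 r 59.1 rel ang deg 3.0 z 92.1
```

```bash
python3 -m inch '[[0,0,-0.002,0,0],[0,0,-0.004,0,0],[0,0,-0.004,0,0]]'
```

```text
time: 11.45
eef_pos: [597.7, 145.2, 100.9]
ee_rot: [[-0.037, -0.945, -0.326], [-0.004, -0.326, 0.945], [-0.999, 0.036, 0.008]]
force: [-22.0, -8.9, 13.0]
width: 0.005
```

View pics/w_g.png

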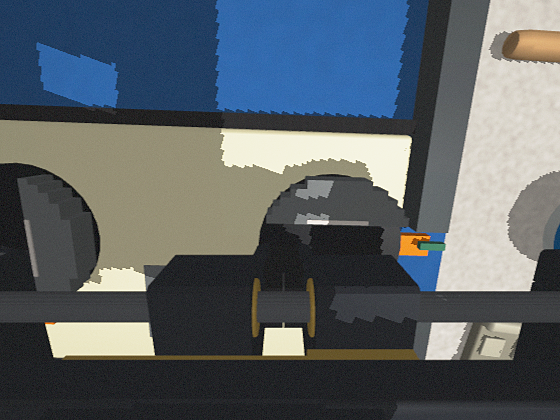

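The orange tongue lines up with the green mark at (425,245), and the TCP stays put as the force rises, so the left fastener is at its end stop. I'll centre in the slot, lift and go to the right side.

```bash
python3 -m inch '[[0,0,0.007,-0.001,0],[0,0,0.008,-0.001,0],[0,-0.03,0.008,-0.001,0],[0,-0.08,0.008,-0.001,0.1],[0,-0.08,0.008,-0.001,0.1]]'; LEAD=0 python3 arc.py R 0,0,180
```

```text
time: 12.08
eef_pos: [595.3, 142.2, 185.0]
ee_rot: [[-0.029, -0.973, -0.228], [-0.004, -0.228, 0.974], [-1.0, 0.029, 0.003]]
force: [-0.3, 0.2, -0.5]
width: 0.004
[0, 0.005, 0.023, -0.144, 1.51]
```

```bash
python3 -m inch '[[0,0.005,0.003,-0.018,0.17],[0,0.005,0.006,-0.036,0.34],[0,0.005,0.009,-0.054,0.51],[0,0.005,0.012,-0.072,0.68],[0,0.005,0.015,-0.09,0.85],[0,0.005,0.018,-0.108,1.02],[0,0.005,0.021,-0.126,1.19],[0,0.005,0.023,-0.144,1.36],[0,0.005,0.023,-0.144,1.51],[0,0.005,0.023,-0.144,1.51]]'; python3 -m inch '[[0,0,0,0,0],[0,0,0,0,0]]'; python3 wl.py h fast_right_slot fast_left_slot; python3 ori.py h
python3 - <<'E'
from h import *
from fit import pts
z=np.load('pics/w_h.npz');im,d,T=z['im'],z['d'],z['T'];W=pts('wrist',im,d,T)
A=np.array([630.8,4.7]);w=np.radians(16.8);x=np.array([np.cos(w),np.sin(w)]);y=np.array([-x[1],x[0]])
D=W[...,:2]-A;a=D@x;b=D@y;Z=W[...,2]
s=(d>0)&(abs(Z-112)<2.5)&(np.hypot(a,b)<48)
print('R cheeks',s.sum(),a[s].min(),a[s].max(),b[s].min(),b[s].max())
for lo in range(-44,48,8):
    q=s&(b>=lo)&(b<lo+8); 
    if q.any(): print(lo,q.sum(),a[q].min().round(1),a[q].max().round(1))
E
LEAD=0 python3 arc.py R 0,0,132
```

```text
time: 13.32
eef_pos: [605.6, -3.3, 179.2]
ee_rot: [[-0.03, -0.288, 0.957], [-0.003, 0.958, 0.288], [-1.0, 0.005, -0.03]]
force: [0.8, 1.1, 0.0]
width: 0.005
time: 13.58
eef_pos: [605.5, -3.1, 178.9]
ee_rot: [[-0.03, -0.29, 0.957], [-0.003, 0.957, 0.29], [-1.0, 0.006, -0.03]]
force: [0.3, -0.6, 0.3]
width: 0.006
fast_right_slot 0.97 [634.    9.1  95.7]
13.725 [605.6  -3.2 179.2] [0.1 0.5 0.1] 0.005022354364315886
wrist R 302 r 50.5 rel ang deg 0.1 z 92.0
R cheeks 2827 -33.18532832570883 36.72567346946451 -26.50258547517594 38.76002218604401
-28 371 -7.1 36.7
-20 296 -33.2 36.6
12 428 -33.1 36.7
20 905 -33.1 36.4
28 665 -26.4 30.0
36 162 -13.1 17.7
[0, 0.047, 0.0, 0.002, 0.0]
```

View pics/w_h.png

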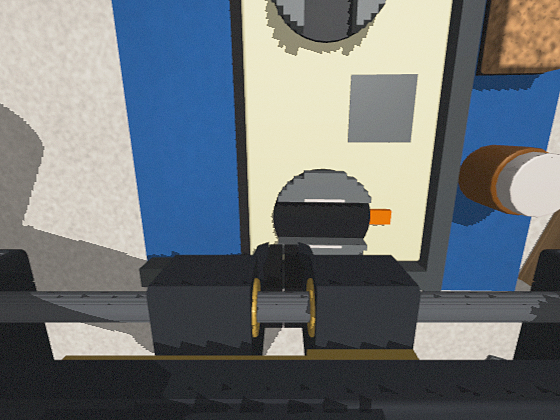

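The wrist view shows the right dial centred at about (322,215), with its tongue at (380,216) and slot level. The jar at (510,175) is well clear. I'll lower into the near half of the slot.

```bash
sed -i 's/630.8,4.7/631.6,4.9/' arc.py ori.py; LEAD=0 python3 arc.py R 0,0,101
```

```text
[0, 0.078, -0.0, 0.004, 0.0]
```

```bash
python3 -m inch '[[0,0.03,0,0.003,0],[0,0.05,0,0.004,0],[0,0.06,0,0.004,0],[0,0.07,0,0.004,0],[0,0.078,0,0.004,0],[0,0.078,0,0.004,0]]';  python3 arc.py R 0,4,101 6,8,101 14,8,101 22,8,101 30,8,101 38,8,101 46,8,101 46,8,101
```

```text
time: 14.48
eef_pos: [607.0, -2.3, 100.8]
ee_rot: [[-0.03, -0.289, 0.957], [-0.003, 0.957, 0.289], [-1.0, 0.006, -0.03]]
force: [1.0, -0.3, -0.2]
width: 0.007
[0, -0.0, 0.004, -0.0, 0.09]
[0, -0.0, 0.01, 0.001, 0.19]
[0, -0.0, 0.014, 0.002, 0.33]
[0, -0.0, 0.017, 0.005, 0.47]
[0, -0.0, 0.02, 0.007, 0.61]
[0, -0.0, 0.022, 0.01, 0.75]
[0, -0.0, 0.024, 0.013, 0.89]
[0, -0.0, 0.024, 0.013, 0.89]
```

```bash
python3 -m inch '[[0,0,0.004,0,0.09],[0,0,0.01,0.001,0.19],[0,0,0.014,0.002,0.33],[0,0,0.017,0.005,0.47],[0,0,0.02,0.007,0.61],[0,0,0.022,0.01,0.75],[0,0,0.024,0.013,0.89],[0,0,0.024,0.013,0.89]]'; python3 wl.py i; python3 ori.py i;  python3 arc.py R 50,8,101 56,8,101 62,8,101 68,8,101 74,8,101 80,8,101 85,8,101 90,8,101 90,9,101
```

```text
time: 15.48
eef_pos: [612.8, 24.4, 101.2]
ee_rot: [[-0.029, 0.56, 0.828], [-0.004, 0.828, -0.561], [-1.0, -0.019, -0.022]]
force: [0.4, -0.6, 0.6]
width: 0.009
15.525 [612.6  24.4 100.9] [-0.5 -1.5 -0.6] 0.004267425476901946
wrist R 633 r 50.5 rel ang deg -46.7 z 91.9
[0, -0.0, 0.002, 0.001, 0.07]
[0, -0.0, 0.005, 0.001, 0.18]
[0, -0.0, 0.007, 0.003, 0.28]
[0, -0.0, 0.01, 0.004, 0.39]
[0, -0.0, 0.012, 0.006, 0.49]
[0, -0.001, 0.014, 0.008, 0.6]
[0, -0.001, 0.016, 0.01, 0.68]
[0, -0.001, 0.017, 0.012, 0.77]
[0, -0.001, 0.018, 0.012, 0.77]
```

View pics/w_i.png

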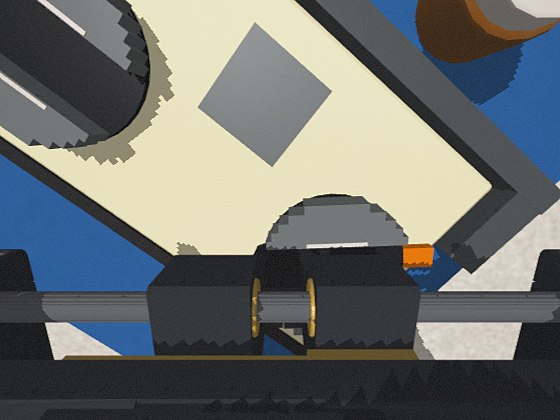

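The right dial has turned to −46.7° without resistance, and its tongue at (418,256) is heading for the gap. I'll continue to the end.

```bash
python3 -m inch '[[0,0,0.002,0.001,0.07],[0,0,0.005,0.001,0.18],[0,0,0.007,0.003,0.28],[0,0,0.01,0.004,0.39],[0,0,0.012,0.006,0.49],[0,0,0.014,0.008,0.6],[0,0,0.016,0.01,0.68],[0,0,0.018,0.012,0.73],[0,0,0.019,0.012,0.73],[0,0,0.019,0.012,0.73]]'; python3 wl.py j; python3 ori.py j
```

```text
time: 16.77
eef_pos: [631.8, 32.5, 100.3]
ee_rot: [[-0.034, 0.968, 0.248], [-0.005, 0.247, -0.969], [-0.999, -0.034, -0.004]]
force: [-9.2, -5.8, 3.9]
width: 0.006
16.825 [631.8  32.5 100.3] [-8.4 -4.5  5.2] 0.0018145666359637934
wrist R 517 r 49.9 rel ang deg -86.9 z 91.7
```

View pics/w_j.png

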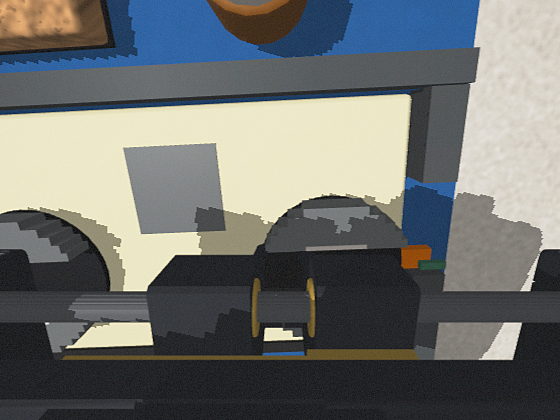

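The estimate is −87°, and the tongue (417,256) looks slightly short of the green mark (432,265). I'll push further.

```bash
python3 -m inch '[[0,0,0.002,0,0.03],[0,0,0.004,0,0.05],[0,0,0.005,0,0.05],[0,0,0.005,0,0.05]]'; python3 wl.py k; python3 ori.py k
```

```text
time: 17.32
eef_pos: [632.5, 32.9, 99.9]
ee_rot: [[-0.046, 0.978, 0.202], [-0.006, 0.202, -0.979], [-0.999, -0.047, -0.003]]
force: [-24.7, -4.9, 11.4]
width: 0.007
17.375 [632.5  32.9  99.9] [-24.6  -5.2  10.5] 0.0050056732085464245
wrist R 524 r 49.6 rel ang deg -87.3 z 91.7
```

View pics/w_k.png

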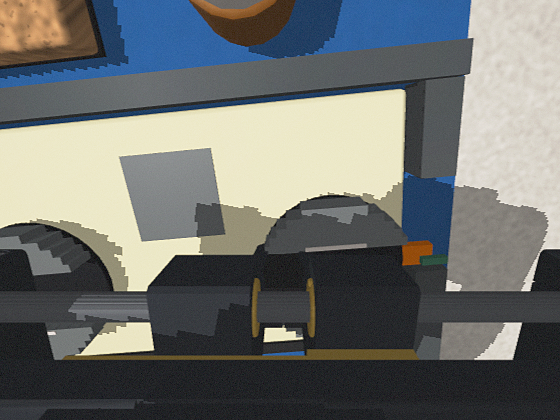

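The force rises to 25 N with only 0.7 mm of movement. The cheek line (slope −0.097) is parallel to the cover's rear edge (−0.091), so the right fastener is at its end stop. Now I'll centre, lift out and check.

```bash
python3 -m inch '[[0,0,-0.007,0,0],[0,0,-0.009,0,0],[0,-0.03,-0.009,0,0],[0,-0.07,-0.009,0,0],[0,-0.12,-0.009,0,0],[0,-0.16,-0.009,0,0],[0,-0.16,-0.009,0,0]]'; python3 delta.py 430 40 260 16.8
```

```text
time: 18.25
eef_pos: [632.3, 32.1, 263.4]
ee_rot: [[-0.039, 0.978, 0.204], [-0.007, 0.203, -0.979], [-0.999, -0.04, -0.001]]
force: [-0.4, 0.2, -0.7]
width: 0.007
[ 0.0113 -0.1962 -0.0489] -1.659
```

```bash
python3 -m inch '[[0,0,-0.03,-0.006,-0.17],[0,0,-0.055,-0.012,-0.34],[0,0,-0.08,-0.018,-0.51],[0,0,-0.105,-0.024,-0.68],[0,0,-0.13,-0.03,-0.85],[0,0,-0.155,-0.036,-1.02],[0,0,-0.18,-0.042,-1.19],[0,0,-0.196,-0.049,-1.36],[0,0,-0.196,-0.049,-1.5],[0,0,-0.196,-0.049,-1.5]]'; python3 -m inch '[[0,0,0,0,0],[0,0,0,0,0],[0,0,0,0,0]]'; python3 wl.py l fast_left_slot fast_right_slot panel_edge; python3 look.py l;python3 ori.py l
```

```text
time: 19.5
eef_pos: [430.3, 40.3, 270.6]
ee_rot: [[-0.04, -0.133, 0.99], [-0.006, 0.991, 0.133], [-0.999, -0.001, -0.041]]
force: [-0.8, 0.1, -1.3]
width: 0.005
time: 19.88
eef_pos: [430.4, 40.3, 270.5]
ee_rot: [[-0.04, -0.133, 0.99], [-0.006, 0.991, 0.132], [-0.999, -0.001, -0.041]]
force: [0.1, -0.2, 0.1]
width: 0.008
fast_left_slot 0.79 [585.  167.4  92.9]
fast_right_slot 0.67 [635.1   7.6  96.2]
panel_edge 0.74 [539.9  67.7  77.9]
20.075 [430.3  40.3 270.6] [0.  0.5 0.6] 0.0062163537613446115
scene panel_edge 0.67 [538.2  66.7  81.6]
scene fast_left_slot 0.94 [582.6 168.5  94.4]
scene fast_right_slot 0.76 [629.7   3.9  97.6]
scene fast_right_slot 0.69 [538.6  63.1  79.6]
scene unit 0.88 [606.2  89.5   0.3]
side panel_edge 0.76 [540.9  62.7  82.7]
side fast_left_slot 0.6 [584.  167.6 100.7]
side fast_right_slot 0.78 [633.5   5.8  96.6]
side unit 0.77 [611.9  86.9   4.4]
side unit 0.65 [542.   65.7  79.4]
20.575 [430.3  40.3 270.6] [-0.6  0.3  0.7] 0.005429579900674765
[[-0.  -0.1  1. ]
 [-0.   1.   0.1]
 [-1.  -0.  -0. ]]
wrist L 185 r 47.4 rel ang deg 90.9 z 92.0
wrist R 87 r 48.6 rel ang deg -89.4 z 91.9
```

View pics/w_l.png

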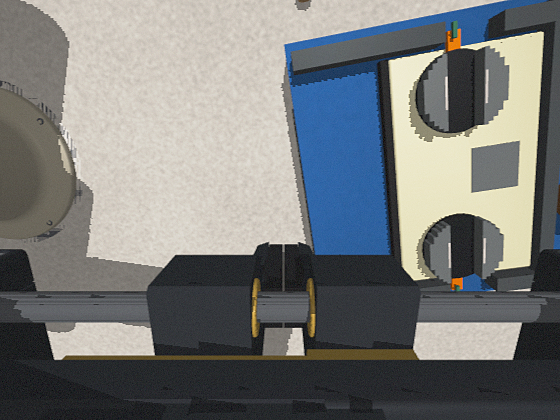

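```bash
python3 - <<'E'
import cv2
a=cv2.imread('pics/scene_l.png')[160:300,200:400];cv2.imwrite('pics/zs_l.png',cv2.resize(a,None,fx=4,fy=4,interpolation=cv2.INTER_CUBIC))
a=cv2.imread('pics/side_l.png')[110:270,180:380];cv2.imwrite('pics/zd_l.png',cv2.resize(a,None,fx=3.7,fy=3.7,interpolation=cv2.INTER_CUBIC))
E
```

```text
(no output)
```

View pics/zs_l.png

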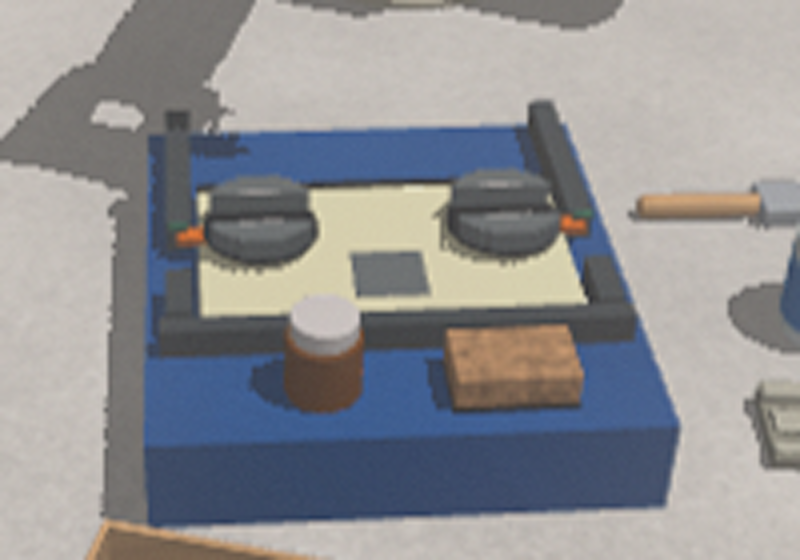

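View pics/zd_l.png

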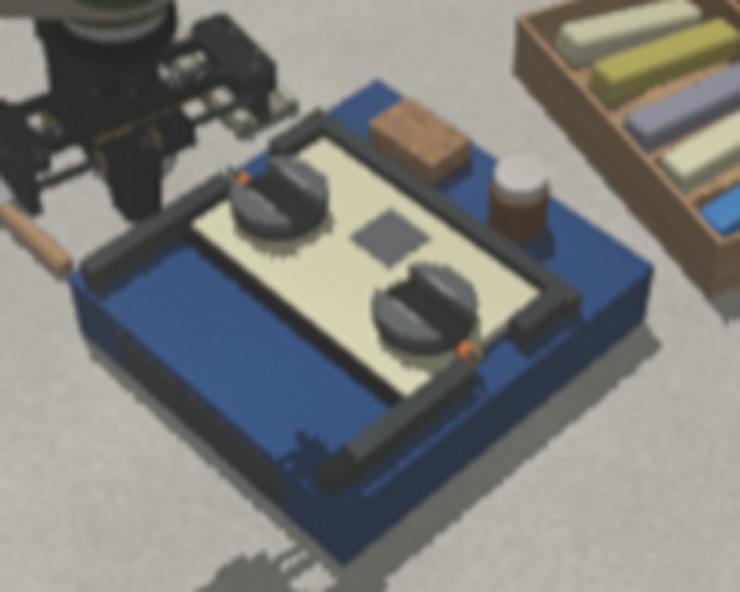

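All three views agree: the cover is against the stop bar, and both tongues point outwards into the rail gaps at their green marks (wrist view (453,38) and (457,285), measured +90.9° and −89.4°). The jar and sanding block haven't moved, and the arm is clear. Handing in.

```bash
python3 -c "
from bench import env
print(env.close_job(), env.observe()['time'])"
```

```text
the job is handed in; nothing more can be done
the job is handed in; nothing more can be done
```

The cover is closed and both fasteners are turned to their end stops. I handed the job in at about 21 s on the robot's clock, with the arm clear of everything.

- **Cover:** I pushed it at its front edge until it hit the stop. The fingertips stayed put while the force rose from 18 to 29 N, and the position of the rail gap confirmed it was home.
- **Fasteners:** I turned the left one counterclockwise, then the right one clockwise, each with the closed fingertips in its slot. Each stopped hard, at 22 to 25 N. The last wrist picture measured them at +90.9° and −89.4°, with both orange tongues in the rail gaps.
- **Everything else:** The jar and sanding block looked unmoved in the final pictures. I checked the loose items on the table only by eye.

Two checks disagreed along the way:
- **Left fastener jam:** It jammed at 54° with about 13 N, because my estimate of its axis was about 3 mm off and the tool was turning behind the slot. I corrected both and it then turned freely.
- **Right fastener angle:** The close-up picture read −87° while I was pressing on its stop. The later clear view gave −89.4°, within the camera's accuracy of a full quarter turn.

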